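# Blow out a connector with the bench blow gun on full blast

## Robot

A 6-joint arm with a two-finger parallel gripper is mounted at the origin on the work surface. World frame = base frame: x ahead of the robot, y to its left, z up, the work surface at z = 0. Lengths are in m, angles in rad, forces in N, time in s.
With the tool pointing down it reaches from about 0.35 to 0.975 m from the base axis. Payload 4.9 kg.
Tool frame: the origin (TCP) lies at the very end of the fingers, on their centre line; the grasp point (between the pads) lies 19 mm behind it; z points along the fingers, y is the line along which they close (so a half turn about z gives the same grasp; the last joint's range is limited). The gripper opens to 85 mm and grips with 20 to 120 N. Pads are 22 mm wide; open, the fingers measure 114 mm over their backs; the gripper's body (76 mm by 85 mm) begins 54 mm behind the grasp point. The pads swing forward as they close: fully open they stand 13 mm farther back than shut.
Start: joints at [-1.375, 0.053, 1.613, -0, 1.476, -0.119], TCP at [0.194, -0.594, 0.231] pointing down, gripper open.
Joint ranges: [-3.01, 3.01], [-1.01, 2.22], [0.06, 2.58], [-1.02, 4.17], [0.09, 2.62], [-3.14, 3.14]. Speed limits (rad/s): [2.57, 2.57, 3.14, 3.14, 3.14, 3.14].

## Interface

Orientations are given as a rotation vector (axis times angle).
In Python, from station import ctrl gives the robot as it stands. The module is installed in compiled form; this text tells all that it offers.
- The arm moves only by the tool jog_arm, never from a script. Its argument "steps" is a list of rows, each an object with "delta_rot": the turn, a rotation vector about the tool's x, y, z in degrees, a list of three; "linear": the shift along the tool's x, y, z in m, a list of three; "grip": the finger opening in m, from 0 to 0.0854. In form: [{"delta_rot": [rx, ry, rz], "linear": [x, y, z], "grip": grip}, ...]. A call has 1 to 10 rows; each row shifts and turns the commanded pose from where the row before left it, along the tool's axes as they then stand; what a row does not reach is not made up. A row lasts 1/10 s, in which the tool goes at most 50 mm and 8.59 degrees, less where a joint would pass 70% of its speed; a pose out of reach is approached as far as the arm can. A call with a gripper value outside its range is refused whole. The fingers move at their own pace and stop on an object; "newtons" is the grip in N (left out, the last holds). Time passes only in rows, so rows that do not move let the fingers close. It gives the time, the measured TCP pose, the force, the opening and the grip force at its end, in the units of the state.
- ctrl.get_obs(): the state, without advancing time (a new reading comes with each control period).
- ctrl.get_image(name): name is "scene" or "side" or "wrist"; returns (picture, depth): 420x560x3 uint8, red, green, blue; 420x560 float32, m along the optical axis (not along the pixel's ray), 0 where there is no reading.
- ctrl.camera_info(name): a dict with "camera_matrix" (3x3 intrinsics, pixels), "R" (3x3) and "t" (3): a world point X has camera coordinates R X + t; the wrist camera has in their place "T_tool_cam" (4x4, takes a point from camera to tool coordinates, whose origin is the TCP and whose axes are the flange's). Camera axes: x right, y down, z forward; pixel columns grow to the right and rows downward; lengths in m; the calibration is good to about 2 mm. A picture is of the moment at which its call begins: read the wrist's pose just before it. camera_info takes no time and is no camera call.
- ctrl.finish_job(): hands the job in; it is judged then, once.
The state is a dict: "t": time; "q": joint angles; "dq": joint speeds; "effort": joint torques, N m; "tool_pos": TCP position; "tool_rot": TCP orientation; "contact_force": force on the tool from outside, world axes, zero at the start; "wrist_torque": the same for the moment, N m; "opening": finger opening in m; "grip_force": force on a finger pad.
Only numpy, scipy, OpenCV 4.12 (cv2) and the standard library are available. Lean on these libraries where they do the work, as an engineer would, in place of code of your own. Each camera call takes 0.05 s, during which the arm holds its last target. There are 200 camera calls.

## Task

Stand the tall connector upright in the round dish of the blow-off station and let go of it. Then squeeze the trigger of the station's blow gun past its first-stage pressure point, fully into the second stage, keep it squeezed for a full second so the connector is blown clean, and let go of the trigger, leaving the connector standing in the dish.

Things in the scene. Friction and masses are not known exactly. Their poses are not given: they have to be found in the camera images.
- tall_center (a point): Centre of the tall connector, 35 mm above its foot. It is loose and stands upright on the table: 70 mm tall, 32 mm round body, black foot, ribbed orange above, 25 mm steel nose from 52 mm up, about 0.07 kg; z up. Two look-alikes of the same colours stand near and swap places with it: one stubby, 38 mm tall, one 44 mm tall with a square flange; not wanted.
- dish (a point): Centre of the inner floor of the fixed station's round steel dish: floor 14 mm above the table, 82 mm wide inside, rim 6 mm above the floor. x points level away from the gun, z up. The gun's handle stands 185 mm behind (-x); its nozzle tip, 76 mm above the table, ends 69 mm short. The 10 mm thick, 110 mm wide base plate runs from 250 mm behind to 60 mm ahead.
- squeeze (a point): Where to squeeze, 163 mm above the table: midway between back of the grey upright handle (26 mm behind, top at 188 mm) and front of its black trigger blade (26 mm ahead; 26 mm wide, 127 to 183 mm high). x: handle to trigger to dish, level; z up. Come from above, close along x: 52 mm untouched, 37 mm squeezed home. Gun floats 12 mm either way along x on a weak spring, so it self-centres.
- second_stage (a joint): Second-stage travel of the trigger, m: 0 untouched or in the first stage only, 0.007 squeezed home. The trigger first moves 8 mm at 2 to 4 N (first stage, not in this reading), meets a pressure point at about 9 N, then moves the last 7 mm at 9 to 12 N. It springs back when released.

How it is judged:
By the outcome, as a careful person would: the job done as asked, in the order asked, and still so for the second after the job is handed in, with the robot touching nothing.
It also fails if it takes over 51 s, if anything falls off the work surface, if the arm or the gripper's body presses on something with over 40 N, if the wrist force passes 120 N, or if a joint passes its speed limit or range.

## Working session

There is one attempt and no reset: what is moved stays moved. The work goes in short steps, Python scripts to look and compute and a tool call to move; the robot and the scene stay as the last step left them, time stands still between calls to the robot, and variables do not carry over. Pictures are saved under pics/ and viewed, at most 10 in all, crops included, and the job is handed in when it is done.

Besides the shell and the picture viewer there is one more tool, called after ">>>" in YAML: its name, and indented under it one key for each argument. jog_arm: Moves the arm, as the interface text tells. Its arguments: {"type":"object","properties":{"steps":{"type":"array"},"newtons":{"type":"number"}},"required":["steps"]}

```bash
mkdir -p pics; cat > h.py <<'E'
import numpy as np,cv2
from station import ctrl
from scipy.spatial.transform import Rotation as Ro
def cam(name):
    o=ctrl.get_obs(); im,d=ctrl.get_image(name); c=ctrl.camera_info(name)
    if 'T_tool_cam' in c:
        T=np.eye(4);T[:3,:3]=Ro.from_rotvec(o['tool_rot']).as_matrix();T[:3,3]=o['tool_pos'];M=T@c['T_tool_cam']
    else:
        M=np.eye(4);M[:3,:3]=np.array(c['R']).T;M[:3,3]=-np.array(c['R']).T@c['t']
    return im,d,np.array(c['camera_matrix']),M
def cloud(d,K,M):
    v,u=np.indices(d.shape)
    P=np.stack([(u-K[0,2])/K[0,0]*d,(v-K[1,2])/K[1,1]*d,d],-1)
    return P@M[:3,:3].T+M[:3,3]
def save(n,im): cv2.imwrite('pics/'+n+'.png',im[...,::-1])
E
python3 - <<'E'
from h import *
out=[]
for n in('scene','side'):
    im,d,K,M=cam(n);np.savez(n,im=im,P=cloud(d,K,M),d=d);out.append(im)
    print(n,M[:3,3],M[:3,2])
    save(n,im)
o=ctrl.get_obs();print(o)
E
```

```text
scene [ 0.97553077 -0.92847532  0.76500875] [-0.37922879  0.74310085 -0.55134985]
side [0.02386865 0.7107221  0.68566154] [ 0.48273177 -0.71427162 -0.50674066]
{'t': 0.1, 'q': array([-1.37497551e+00,  5.32996747e-02,  1.61415214e+00, -1.20993098e-05,
        1.47599643e+00, -1.19023855e-01]), 'dq': array([ 0.00081508, -0.00147289, -0.00270063, -0.00016137,  0.00102958,
       -0.00111886]), 'effort': array([ 8.24634826e-04, -3.94901955e+01, -3.71361887e+01, -6.16735019e-05,
        3.96898395e-03,  1.54963027e-05]), 'tool_pos': array([ 0.19341607, -0.59372922,  0.2301832 ]), 'tool_rot': array([-3.10091470e+00, -4.92227889e-01,  1.30722197e-04]), 'contact_force': array([0.32420263, 0.32034847, 0.23299259]), 'wrist_torque': array([ 0.00081778,  0.02978243, -0.04288767]), 'grip_force': 0.0, 'opening': 0.08538131671393308}
```

View pics/scene.png

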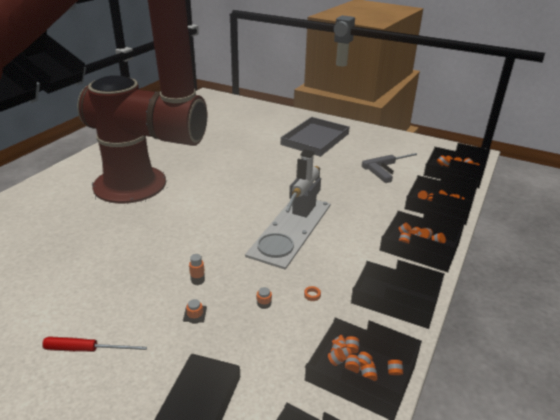

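View pics/side.png

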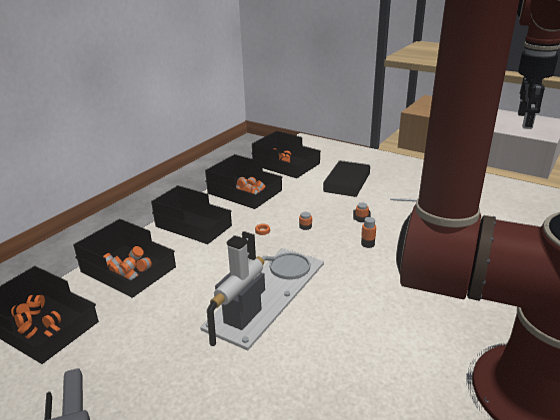

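The scene view shows the tall connector at (196,268), the dish at (275,245) and the gun handle and trigger around (305,165). In the side view the tall connector is at (369,233), the dish at (290,265), the grey handle at (239,258) and the black trigger at (250,245).

```bash
python3 - <<'E'
from h import *
for n,uv,gv in(('scene',(196,268),(245,225,310,262)),('side',(369,233),(265,250,315,282))):
    z=np.load(n+'.npz');P=z['P'];im=z['im'].astype(int)
    u,v=uv;W=P[v-16:v+17,u-12:u+13].reshape(-1,3);W=W[(W[:,2]>.015)&(W[:,2]<.09)]
    print(n,'tall',W.min(0),W.max(0),'top',W[W[:,2]>.06].mean(0))
    # plate points z~0.01 & station points
    S=P.reshape(-1,3)
    m=(abs(S[:,0]-P[uv[1],uv[0],0])<.6)
    a,b,c,e=gv;R=P[b:e,a:c].reshape(-1,3);r=R[(R[:,2]>.0165)&(R[:,2]<.03)]
    A=np.c_[2*r[:,:2],np.ones(len(r))];s=np.linalg.lstsq(A,(r[:,:2]**2).sum(1),rcond=None)[0]
    print('dish fit',s[:2],np.sqrt(s[2]+s[:2]@s[:2]),len(r),r.min(0),r.max(0))
    dc=s[:2]
    near=S[(np.hypot(*(S[:,:2]-dc).T)<.3)]
    for lo,hi in((.165,.183),(.184,.2),(.127,.15),(.06,.09)):
        q=near[(near[:,2]>lo)&(near[:,2]<hi)];
        if len(q):print(lo,len(q),q.min(0).round(3),q.max(0).round(3),q.mean(0).round(3))
    q=near[(near[:,2]>.007)&(near[:,2]<.0125)]
    if len(q): print('plate',cv2.minAreaRect(q[:,:2].astype(np.float32)),len(q))
for n,(a,b,c,e) in(('scene',(230,140,350,270)),('side',(195,225,335,350))):
    save(n+'c',cv2.resize(np.load(n+'.npz')['im'][b:e,a:c],None,fx=4.5,fy=4.5,interpolation=2))
E
```

```text
scene tall [ 0.4139284  -0.27390155  0.01513443] [ 0.44827648 -0.24306954  0.07293221] top [ 0.43198901 -0.25814288  0.0673032 ]
dish fit [ 0.53266283 -0.06695999] 0.04286879676505566 153 [ 0.4876575  -0.11381087  0.01650985] [0.57730104 0.01472007 0.02274007]
0.165 136 [0.509 0.075 0.165] [0.538 0.128 0.183] [0.527 0.094 0.175]
0.184 77 [ 0.24  -0.006  0.184] [0.539 0.127 0.2  ] [0.458 0.088 0.189]
0.127 121 [0.511 0.073 0.127] [0.539 0.126 0.149] [0.529 0.092 0.138]
0.06 392 [ 0.418 -0.27   0.06 ] [0.832 0.212 0.09 ] [ 0.522 -0.002  0.073]
plate ((0.6347897052764893, -0.0976094901561737), (0.5374913811683655, 0.3828158676624298), 83.71757507324219) 2085
side tall [ 0.41148335 -0.34319162  0.01535066] [ 0.49292921 -0.23662798  0.07253254] top [ 0.42647136 -0.25138214  0.06783022]
dish fit [ 0.52928201 -0.06710399] 0.04112861003059021 249 [ 0.48471263 -0.11346299  0.01651164] [ 0.57209576 -0.02072573  0.02356477]
0.165 266 [0.504 0.077 0.165] [0.534 0.132 0.183] [0.517 0.109 0.174]
0.184 161 [0.505 0.083 0.184] [0.536 0.132 0.19 ] [0.52  0.119 0.187]
0.127 267 [0.505 0.077 0.127] [0.535 0.132 0.15 ] [0.515 0.113 0.139]
0.06 672 [ 0.415 -0.269  0.06 ] [0.828 0.217 0.09 ] [0.497 0.083 0.074]
plate ((0.6282373666763306, -0.09063899517059326), (0.533288836479187, 0.38987547159194946), 83.12097930908203) 2831
```

View pics/scenec.png

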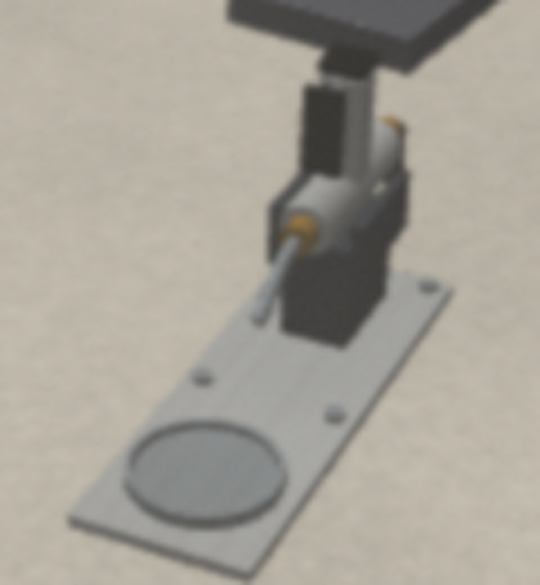

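View pics/sidec.png

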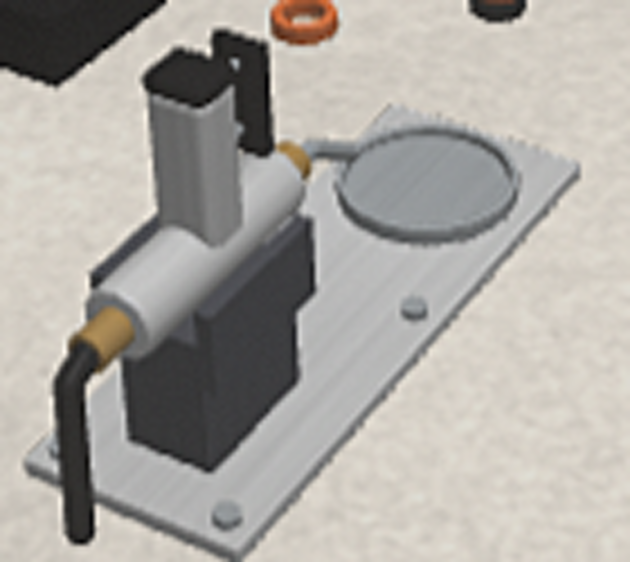

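The crops show the plate corners: scene at (70,520), (250,576) and (453,288), side at (580,170), (240,553), (28,463) and (395,105). I'll use them with the handle and trigger points to get the station's yaw.

```bash
python3 - <<'E'
from h import *
def ray(n,pts,off,z):
    c=ctrl.camera_info(n);K=np.array(c['camera_matrix']);R=np.array(c['R']);t=np.array(c['t'])
    o=-R.T@t;r=[]
    for x,y in pts:
        d=R.T@np.linalg.inv(K)@[x/4.5+off[0]-.39,y/4.5+off[1]-.39,1];r.append((o+d*(z-o[2])/d[2])[:2])
    return np.array(r)
a=ray('scene',[(70,520),(250,576),(453,288)],(230,140),.01);b=ray('side',[(580,170),(240,553),(28,463),(395,105)],(195,225),.01)
print(a.round(4),b.round(4))
f=lambda p,q:np.degrees(np.arctan2(*(q-p)[::-1]))
print('yaw x', f(a[2],a[1]), f(b[1],b[0]),f(b[2],b[3]))
for yaw in (f(b[1],b[0]),):
  for n in('scene','side'):
    z=np.load(n+'.npz');S=z['P'].reshape(-1,3);I=z['im'].reshape(-1,3).astype(int)
    e=np.array([np.cos(np.radians(yaw)),np.sin(np.radians(yaw))]);l=np.array([-e[1],e[0]])
    D=S[:,:2]-[.531,-.067];X=D@e;Y=D@l
    m=(S[:,2]>.135)&(S[:,2]<.182)&(X>-.3)&(X<.0)&(abs(Y)<.1)
    for nm,k in(('dark',I.mean(1)<75),('grey',I.mean(1)>95)):
        k=k&m;print(n,nm,k.sum(),np.percentile(X[k],[2,50,98]).round(4),np.percentile(Y[k],[2,50,98]).round(4))
E
```

```text
[[ 0.4851 -0.1344]
 [ 0.5907 -0.1285]
 [ 0.5764  0.1795]] [[ 0.4744 -0.1231]
 [ 0.4615  0.1794]
 [ 0.5691  0.1848]
 [ 0.5848 -0.1234]]
yaw x -87.34972915679606 -87.56867320500521 -87.07993845335
scene dark 152 [-0.1747 -0.1463 -0.1425] [-0.0084  0.0028  0.013 ]
scene grey 50 [-0.1918 -0.1732 -0.1433] [-0.0137  0.0044  0.0146]
side dark 203 [-0.1956 -0.1523 -0.1477] [-0.0159 -0.0092  0.0077]
side grey 395 [-0.1982 -0.1948 -0.1534] [-0.0174 -0.0111  0.0107]
```

>>> jog_arm:
  steps:
    - {"delta_rot":[0,0,7.7],"linear":[0,0,0],"grip":0.085}
    - {"delta_rot":[0,0,7.7],"linear":[0,0,0],"grip":0.085}
    - {"delta_rot":[0,0,0],"linear":[0.036,-0.0,0],"grip":0.085}
    - {"delta_rot":[0,0,0],"linear":[0.036,-0.03,0],"grip":0.085}
    - {"delta_rot":[0,0,0],"linear":[0.036,-0.03,0],"grip":0.085}
    - {"delta_rot":[0,0,0],"linear":[0.036,-0.03,0],"grip":0.085}
    - {"delta_rot":[0,0,0],"linear":[0.036,-0.03,0],"grip":0.085}
    - {"delta_rot":[0,0,0],"linear":[0.03,-0.03,0],"grip":0.085}
    - {"delta_rot":[0,0,0],"linear":[0.02,-0.04,0],"grip":0.085}
    - {"delta_rot":[0,0,0],"linear":[0.02,-0.04,0],"grip":0.085}

```text
t: 1.1
tool_pos: [0.4332, -0.3512, 0.2306]
tool_rot: [-3.14, -0.072, 0.001]
contact_force: [0.5, -0.9, -0.4]
opening: 0.0851
grip_force: 0.0
```

>>> jog_arm:
  steps:
    - {"delta_rot":[0,0,0],"linear":[0,-0.035,0],"grip":0.085}
    - {"delta_rot":[0,0,0],"linear":[0,0,0],"grip":0.085}
    - {"delta_rot":[0,0,0],"linear":[0,0,0],"grip":0.085}

```text
t: 1.4
tool_pos: [0.4311, -0.3176, 0.2311]
tool_rot: [3.14, 0.074, -0.0]
contact_force: [0.6, -0.3, 0.6]
opening: 0.0851
grip_force: 0.0
```

```bash
python3 - <<'E'
from h import *
im,d,K,M=cam('wrist');o=ctrl.get_obs();print(o['tool_pos'],Ro.from_rotvec(o['tool_rot']).as_matrix().round(4),M)
P=cloud(d,K,M);np.savez('w1',im=im,P=P);save('w1',im)
m=((P[...,2]>.03)&(P[...,2]<.09)).astype(np.uint8)
n,L,st,c=cv2.connectedComponentsWithStats(m)
for i in range(1,n):
    if st[i,4]>100:
        q=P[L==i];t=q[q[:,2]>q[:,2].max()-.006];print(c[i].round(),st[i,4],q.min(0).round(3),q.max(0).round(3),t.mean(0).round(4),cv2.minEnclosingCircle(t[:,:2].astype(np.float32)))
E
```

```text
[ 0.43094711 -0.31841546  0.2311461 ] [[ 9.989e-01  4.600e-02 -1.000e-04]
 [ 4.600e-02 -9.989e-01 -4.000e-04]
 [-2.000e-04  4.000e-04 -1.000e+00]] [[ 4.78918300e-02 -9.55006361e-01 -2.92693054e-01  5.07308668e-01]
 [-9.98852528e-01 -4.57809110e-02 -1.40618787e-02 -3.14991200e-01]
 [ 2.94290025e-05  2.93030645e-01 -9.56103049e-01  3.73311003e-01]
 [ 0.00000000e+00  0.00000000e+00  0.00000000e+00  1.00000000e+00]]
[215.  11.] 592 [ 0.585 -0.262  0.03 ] [ 0.608 -0.232  0.04 ] [ 0.5976 -0.248   0.0375] ((0.5992569923400879, -0.24779456853866577), 0.012401568703353405)
[483.  28.] 8057 [ 0.56  -0.591  0.03 ] [ 0.623 -0.441  0.038] [ 0.5961 -0.51    0.0344] ((0.60096675157547, -0.5155350565910339), 0.0757613405585289)
[316. 127.] 755 [ 0.479 -0.37   0.031] [ 0.511 -0.338  0.046] [ 0.4948 -0.3538  0.0435] ((0.494732528924942, -0.3538395166397095), 0.012440484017133713)
[223. 183.] 863 [ 0.416 -0.273  0.03 ] [ 0.448 -0.24   0.072] [ 0.4314 -0.2561  0.0694] ((0.4309256374835968, -0.2558036148548126), 0.012604299932718277)
```

View pics/w1.png

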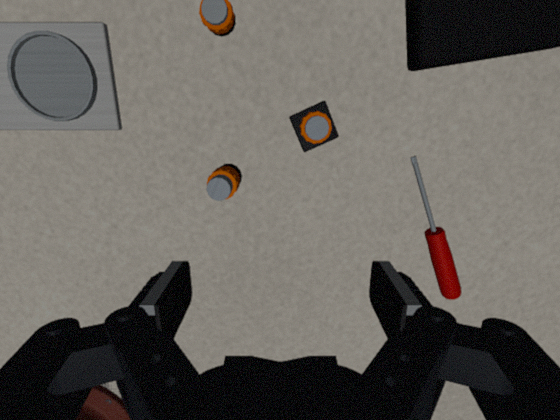

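The wrist view shows the tall connector's nose at (219,188), clear of the flanged one at (317,127). It stands at about (0.431, -0.256).

>>> jog_arm:
  newtons: 30
  steps:
    - {"delta_rot":[0,0,0],"linear":[0.0015,-0.031,0],"grip":0.085}
    - {"delta_rot":[0,0,0],"linear":[0.0015,-0.031,0],"grip":0.085}
    - {"delta_rot":[0,0,0],"linear":[0,0,0.04],"grip":0.085}
    - {"delta_rot":[0,0,0],"linear":[0,0,0.04],"grip":0.085}
    - {"delta_rot":[0,0,0],"linear":[0,0,0.04],"grip":0.085}
    - {"delta_rot":[0,0,0],"linear":[0,0,0.04],"grip":0.085}
    - {"delta_rot":[0,0,0],"linear":[0,0,0.03],"grip":0.085}
    - {"delta_rot":[0,0,0],"linear":[0,0,0.023],"grip":0.085}
    - {"delta_rot":[0,0,0],"linear":[0,0,0],"grip":0.085}
    - {"delta_rot":[0,0,0],"linear":[0,0,0],"grip":0.025}

```text
t: 2.45
tool_pos: [0.4311, -0.257, 0.0184]
tool_rot: [-3.141, -0.07, 0.001]
contact_force: [0.6, -0.5, 0.5]
opening: 0.0729
grip_force: 0.0
```

>>> jog_arm:
  newtons: 30
  steps:
    - {"delta_rot":[0,0,0],"linear":[0,0,0],"grip":0.025}
    - {"delta_rot":[0,0,0],"linear":[0,0,0],"grip":0.025}
    - {"delta_rot":[0,0,0],"linear":[0,0,0],"grip":0.025}
    - {"delta_rot":[0,0,0],"linear":[0,0,0],"grip":0.025}
    - {"delta_rot":[0,0,0],"linear":[0,0,0],"grip":0.025}
    - {"delta_rot":[0,0,0],"linear":[0,0,0],"grip":0.025}
    - {"delta_rot":[0,0,0],"linear":[0,0,0],"grip":0.025}

```text
t: 3.15
tool_pos: [0.4323, -0.2568, 0.02]
tool_rot: [3.139, 0.073, 0.003]
contact_force: [-1.3, 1.0, 6.4]
opening: 0.0313
grip_force: 30.0
```

>>> jog_arm:
  steps:
    - {"delta_rot":[0,0,0],"linear":[0,0,-0.02],"grip":0.025}
    - {"delta_rot":[0,0,0],"linear":[0,0,-0.03],"grip":0.025}
    - {"delta_rot":[0,0,0],"linear":[0,0,-0.03],"grip":0.025}
    - {"delta_rot":[0,0,0],"linear":[0.01,-0.02,0],"grip":0.025}
    - {"delta_rot":[0,0,0],"linear":[0.018,-0.03,0],"grip":0.025}
    - {"delta_rot":[0,0,0],"linear":[0.018,-0.03,0],"grip":0.025}
    - {"delta_rot":[0,0,0],"linear":[0.018,-0.03,0],"grip":0.025}
    - {"delta_rot":[0,0,0],"linear":[0.01,-0.02,0],"grip":0.025}
    - {"delta_rot":[0,0,0],"linear":[0,0,0],"grip":0.025}

```text
t: 4.05
tool_pos: [0.4996, -0.1204, 0.0981]
tool_rot: [-3.14, -0.078, 0.0]
contact_force: [0.4, -0.8, -1.6]
opening: 0.0311
grip_force: 30.0
```

```bash
python3 - <<'E'
from h import *
im,d,K,M=cam('wrist');o=ctrl.get_obs();print(o['tool_pos'],o['opening'],o['contact_force'])
P=cloud(d,K,M);np.savez('w2',im=im,P=P);save('w2',im)
for n in('w1','w2'):
    S=np.load(n+'.npz')['P'].reshape(-1,3)
    r=S[(S[:,2]>.017)&(S[:,2]<.023)&(np.hypot(S[:,0]-.531,S[:,1]+.067)<.055)&(np.hypot(S[:,0]-.531,S[:,1]+.067)>.033)]
    A=np.c_[2*r[:,:2],np.ones(len(r))];s=np.linalg.lstsq(A,(r[:,:2]**2).sum(1),rcond=None)[0]
    print(s[:2],np.sqrt(s[2]+s[:2]@s[:2]),len(r),r.min(0),r.max(0))
E
```

```text
[ 0.49913063 -0.12166724  0.09806291] 0.03115603140287716 [ 0.49861119 -0.4670067  -0.73019439]
[ 0.53226715 -0.06922828] 0.042723469941985295 1212 [ 0.48769127 -0.11357489  0.01701309] [ 0.57708771 -0.02381634  0.02271932]
[ 0.53249658 -0.0685797 ] 0.04254409486477164 2146 [ 0.48807622 -0.11304032  0.01701186] [ 0.57673993 -0.02307596  0.02157151]
```

View pics/w2.png

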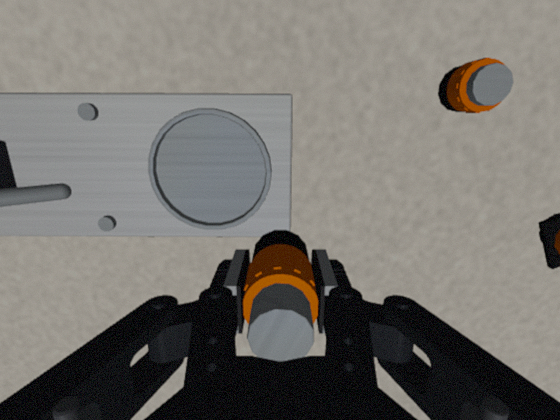

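The connector is held upright between the pads, foot at (279,240). The dish centre is at (210,168), which works out to (0.532, -0.0685).

>>> jog_arm:
  steps:
    - {"delta_rot":[0,0,0],"linear":[0.0175,-0.0255,0],"grip":0.025}
    - {"delta_rot":[0,0,0],"linear":[0.0175,-0.026,0],"grip":0.025}
    - {"delta_rot":[0,0,0],"linear":[0,0,0.02],"grip":0.025}
    - {"delta_rot":[0,0,0],"linear":[0,0,0.02],"grip":0.025}
    - {"delta_rot":[0,0,0],"linear":[0,0,0.015],"grip":0.025}
    - {"delta_rot":[0,0,0],"linear":[0,0,0.005],"grip":0.025}
    - {"delta_rot":[0,0,0],"linear":[0,0,0.003],"grip":0.025}
    - {"delta_rot":[0,0,0],"linear":[0,0,0],"grip":0.025}
    - {"delta_rot":[0,0,0],"linear":[0,0,0],"grip":0.025}

```text
t: 5.0
tool_pos: [0.5324, -0.0701, 0.0363]
tool_rot: [3.14, 0.072, 0.003]
contact_force: [-0.4, -0.6, -0.1]
opening: 0.0311
grip_force: 30.2
```

>>> jog_arm:
  steps:
    - {"delta_rot":[0,0,0],"linear":[0,0,0.0015],"grip":0.025}
    - {"delta_rot":[0,0,0],"linear":[0,0,0],"grip":0.025}
    - {"delta_rot":[0,0,0],"linear":[0,0,0],"grip":0.025}

```text
t: 5.3
tool_pos: [0.5319, -0.0697, 0.0341]
tool_rot: [3.141, 0.072, 0.001]
contact_force: [-0.3, -0.1, 0.1]
opening: 0.0314
grip_force: 30.2
```

Still no contact, so the foot is within a few tenths of a millimetre of the floor. I'll lower it a little more and then open.

>>> jog_arm:
  steps:
    - {"delta_rot":[0,0,0],"linear":[0,0,0.001],"grip":0.025}
    - {"delta_rot":[0,0,0],"linear":[0,0,0],"grip":0.025}

```text
t: 5.5
tool_pos: [0.532, -0.0697, 0.0341]
tool_rot: [3.141, 0.073, -0.0]
contact_force: [-2.7, 0.9, 7.2]
opening: 0.0311
grip_force: 30.8
```

>>> jog_arm:
  steps:
    - {"delta_rot":[0,0,0],"linear":[0,0,0],"grip":0.036}
    - {"delta_rot":[0,0,0],"linear":[0,0,0],"grip":0.045}
    - {"delta_rot":[0,0,0],"linear":[0,0,0],"grip":0.055}
    - {"delta_rot":[0,0,0],"linear":[0,0,0],"grip":0.055}
    - {"delta_rot":[0,0,0],"linear":[0,0,0],"grip":0.055}

```text
t: 6.0
tool_pos: [0.5317, -0.0697, 0.0327]
tool_rot: [-3.141, -0.072, 0.0]
contact_force: [-0.4, -0.5, 0.6]
opening: 0.0546
grip_force: 0.0
```

>>> jog_arm:
  steps:
    - {"delta_rot":[0,0,0],"linear":[0,0,-0.01],"grip":0.055}
    - {"delta_rot":[0,0,0],"linear":[0,0,-0.03],"grip":0.055}
    - {"delta_rot":[0,0,0],"linear":[0,0,-0.04],"grip":0.055}
    - {"delta_rot":[0,0,0],"linear":[0,0,-0.04],"grip":0.085}
    - {"delta_rot":[0,0,0],"linear":[0,0,-0.05],"grip":0.085}
    - {"delta_rot":[0,0,0],"linear":[0,0,-0.05],"grip":0.085}
    - {"delta_rot":[0,0,0],"linear":[0,0,-0.04],"grip":0.085}
    - {"delta_rot":[0,0,0],"linear":[-0.005,-0.04,0],"grip":0.085}
    - {"delta_rot":[0,0,0],"linear":[-0.01,-0.02,0],"grip":0.085}
    - {"delta_rot":[0,0,0],"linear":[0,0,0],"grip":0.085}

```text
t: 7.0
tool_pos: [0.5134, -0.0086, 0.2943]
tool_rot: [-3.141, -0.077, -0.003]
contact_force: [1.3, -0.2, -0.2]
opening: 0.0847
grip_force: 0.0
```

```bash
python3 - <<'E'
from h import *
im,d,K,M=cam('wrist');o=ctrl.get_obs();print(o['tool_pos'],o['opening'])
P=cloud(d,K,M);save('w3',im)
ims,ds,Ks,Ms=cam('side');save('s3',cv2.resize(ims[170:340,195:405],None,fx=3.5,fy=3.5))
ths=np.radians(-87.3);e=np.array([np.cos(ths),np.sin(ths)]);l=np.array([-e[1],e[0]]);c=np.array([.532,-.0685])
for nm,I,Q in(('w',im,P),('s',ims,cloud(ds,Ks,Ms))):
    S=Q.reshape(-1,3);I=I.reshape(-1,3).astype(int);D=S[:,:2]-c;X=D@e;Y=D@l
    m=(np.hypot(X,Y)<.04)&(S[:,2]>.06)&(S[:,2]<.12);q=S[m]
    if m.sum(): print(nm,'conn',m.sum(),q.max(0),cv2.minEnclosingCircle(q[q[:,2]>q[:,2].max()-.005][:,:2].astype(np.float32)))
    for nn,lo,hi in(('top',.183,.195),('mid',.13,.181)):
        k=(S[:,2]>lo)&(S[:,2]<hi)&(X>-.26)&(X<-.08)&(abs(Y)<.05)
        if k.sum(): print(nm,nn,k.sum(),np.percentile(X[k],[2,50,98]).round(4),np.percentile(Y[k],[2,50,98]).round(4))
E
```

```text
[ 0.51375637 -0.00970153  0.29377015] 0.08497776921648098
w conn 581 [ 0.54792407 -0.0552303   0.08552812] ((0.5311105251312256, -0.07091959565877914), 0.01243139524012804)
w top 1129 [-0.1965 -0.1832 -0.1512] [-0.0133  0.0015  0.0151]
w mid 1359 [-0.1892 -0.1695 -0.1458] [-0.0111  0.0049  0.0156]
s conn 198 [ 0.54387949 -0.05314811  0.08653205] ((0.5287769436836243, -0.07021335512399673), 0.01315644197165966)
s top 178 [-0.1995 -0.1874 -0.1505] [-0.0167 -0.0047  0.0116]
s mid 640 [-0.1992 -0.1919 -0.1493] [-0.0175 -0.0096  0.0106]
```

View pics/w3.png

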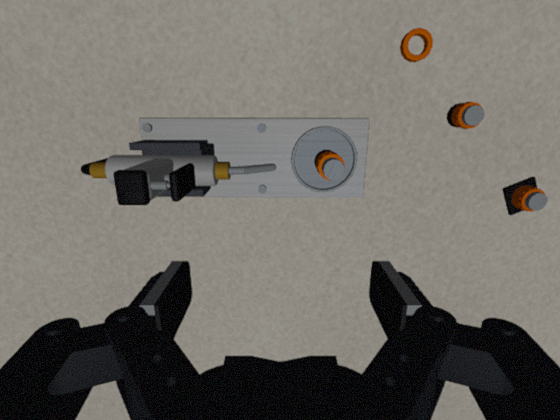

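View pics/s3.png

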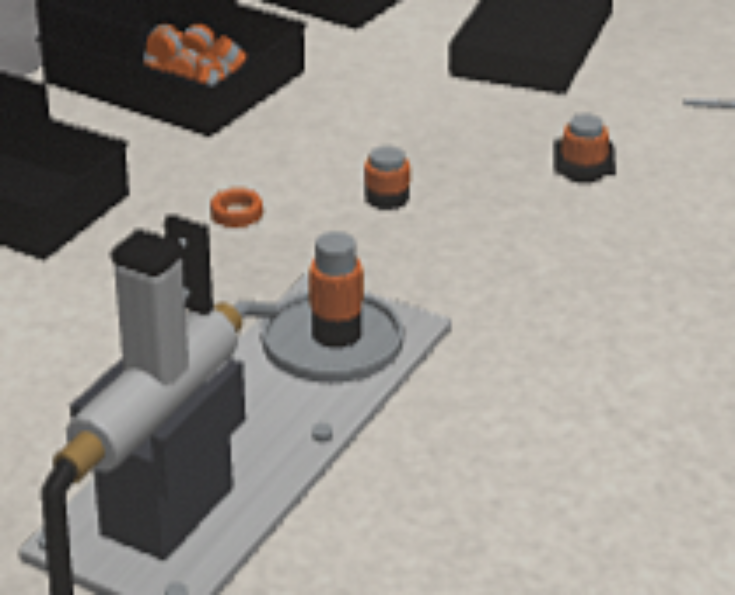

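The wrist view shows the connector standing in the dish (330,165), and the side view confirms it is upright. In the wrist view the handle top is at (132,186) and the trigger at (182,180). I'll go above the squeeze point at about (0.523, 0.103), then down.

>>> jog_arm:
  newtons: 30
  steps:
    - {"delta_rot":[0,0,0],"linear":[0.005,-0.0375,0],"grip":0.085}
    - {"delta_rot":[0,0,0],"linear":[0.005,-0.0375,0],"grip":0.085}
    - {"delta_rot":[0,0,0],"linear":[0.0045,-0.0375,0],"grip":0.085}
    - {"delta_rot":[0,0,0],"linear":[0,0,0.02],"grip":0.085}
    - {"delta_rot":[0,0,0],"linear":[0,0,0.02],"grip":0.085}
    - {"delta_rot":[0,0,0],"linear":[0,0,0.01],"grip":0.085}
    - {"delta_rot":[0,0,0],"linear":[0,0,0],"grip":0.085}

```text
t: 7.8
tool_pos: [0.5225, 0.1019, 0.2405]
tool_rot: [3.14, 0.071, -0.006]
contact_force: [-0.1, -0.2, 0.3]
opening: 0.0853
grip_force: 0.0
```

```bash
python3 - <<'E'
from h import *
im,d,K,M=cam('wrist');o=ctrl.get_obs();print(o['tool_pos'],o['tool_rot'])
s,ds,Ks,Ms=cam('scene');save('w4',np.hstack([cv2.resize(im,(400,300)),cv2.resize(s[90:240,215:415],(400,300))]))
E
```

```text
[0.52319269 0.10191516 0.24209123] [ 3.14060974e+00  7.05424113e-02 -2.69644578e-03]
```

View pics/w4.png

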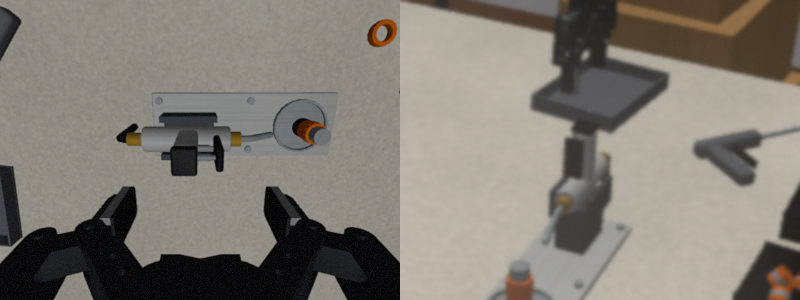

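The gripper is centred over the gun: handle to trigger centre is at column ~197, with the fingers at 135 and 265. Going down.

>>> jog_arm:
  steps:
    - {"delta_rot":[0,0,0],"linear":[0,0,0.02],"grip":0.085}
    - {"delta_rot":[0,0,0],"linear":[0,0,0.02],"grip":0.085}
    - {"delta_rot":[0,0,0],"linear":[0,0,0.02],"grip":0.085}
    - {"delta_rot":[0,0,0],"linear":[0,0,0.02],"grip":0.085}
    - {"delta_rot":[0,0,0],"linear":[0,0,0.021],"grip":0.085}
    - {"delta_rot":[0,0,0],"linear":[0,0,0],"grip":0.085}
    - {"delta_rot":[0,0,0],"linear":[0,0,0],"grip":0.085}

```text
t: 8.6
tool_pos: [0.524, 0.1024, 0.143]
tool_rot: [-3.141, -0.072, -0.002]
contact_force: [0.0, -0.0, -0.9]
opening: 0.085
grip_force: 0.0
```

>>> jog_arm:
  newtons: 30
  steps:
    - {"delta_rot":[0,0,0],"linear":[0,0,0],"grip":0.055}
    - {"delta_rot":[0,0,0],"linear":[0,0,0],"grip":0.05}
    - {"delta_rot":[0,0,0],"linear":[0,0,0],"grip":0.045}
    - {"delta_rot":[0,0,0],"linear":[0,0,0],"grip":0.04}
    - {"delta_rot":[0,0,0],"linear":[0,0,0],"grip":0.03}
    - {"delta_rot":[0,0,0],"linear":[0,0,0],"grip":0.03}
    - {"delta_rot":[0,0,0],"linear":[0,0,0],"grip":0.03}
    - {"delta_rot":[0,0,0],"linear":[0,0,0],"grip":0.03}

```text
t: 9.4
tool_pos: [0.5245, 0.1027, 0.145]
tool_rot: [3.14, 0.073, 0.005]
contact_force: [-3.6, -0.1, 10.1]
opening: 0.0353
grip_force: 31.6
```

Squeezed home: opening 35 mm with the full 30 N on the pads. Holding about 1.5 s, then releasing.

>>> jog_arm:
  steps:
    - {"delta_rot":[0,0,0],"linear":[0,0,0],"grip":0.03}
    - {"delta_rot":[0,0,0],"linear":[0,0,0],"grip":0.03}
    - {"delta_rot":[0,0,0],"linear":[0,0,0],"grip":0.03}
    - {"delta_rot":[0,0,0],"linear":[0,0,0],"grip":0.03}
    - {"delta_rot":[0,0,0],"linear":[0,0,0],"grip":0.03}
    - {"delta_rot":[0,0,0],"linear":[0,0,0],"grip":0.03}
    - {"delta_rot":[0,0,0],"linear":[0,0,0],"grip":0.03}
    - {"delta_rot":[0,0,0],"linear":[0,0,0],"grip":0.03}
    - {"delta_rot":[0,0,0],"linear":[0,0,0],"grip":0.03}
    - {"delta_rot":[0,0,0],"linear":[0,0,0],"grip":0.03}

```text
t: 10.4
tool_pos: [0.5245, 0.1028, 0.145]
tool_rot: [3.14, 0.073, 0.005]
contact_force: [-3.7, 1.4, 10.3]
opening: 0.0358
grip_force: 31.6
```

>>> jog_arm:
  steps:
    - {"delta_rot":[0,0,0],"linear":[0,0,0],"grip":0.03}
    - {"delta_rot":[0,0,0],"linear":[0,0,0],"grip":0.03}
    - {"delta_rot":[0,0,0],"linear":[0,0,0],"grip":0.03}
    - {"delta_rot":[0,0,0],"linear":[0,0,0],"grip":0.03}
    - {"delta_rot":[0,0,0],"linear":[0,0,0],"grip":0.03}

```text
t: 10.9
tool_pos: [0.5245, 0.1027, 0.145]
tool_rot: [3.14, 0.073, 0.005]
contact_force: [-4.0, 1.1, 10.6]
opening: 0.0358
grip_force: 31.6
```

```bash
python3 - <<'E'
from h import *
s,ds,Ks,Ms=cam('side');o=ctrl.get_obs();print(o['opening'],o['grip_force'],o['contact_force'])
save('s5',cv2.resize(s[170:340,195:405],None,fx=3.5,fy=3.5))
E
```

```text
0.03527039652290737 31.58589206635952 [-3.2317989   0.88060511  9.75124351]
```

View pics/s5.png

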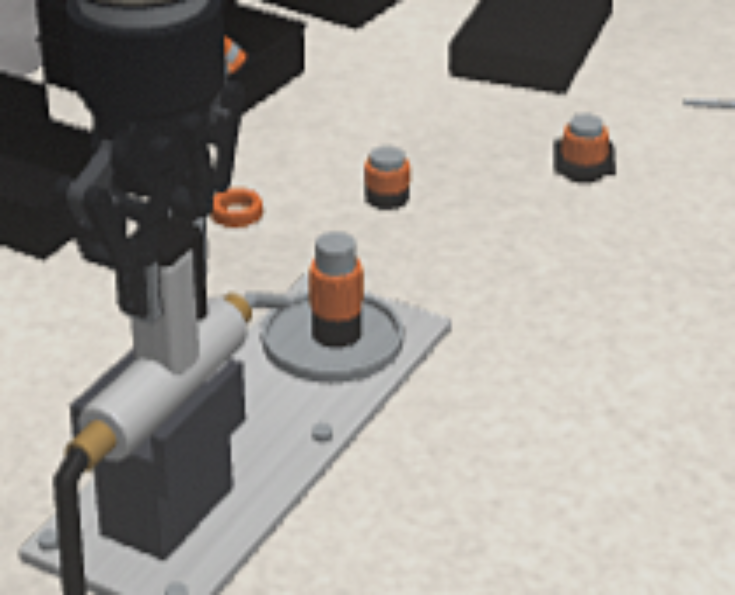

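The side view shows the handle and trigger clamped at (175,300) and the connector still standing at (336,290). Releasing and retreating.

>>> jog_arm:
  steps:
    - {"delta_rot":[0,0,0],"linear":[0,0,0],"grip":0.045}
    - {"delta_rot":[0,0,0],"linear":[0,0,0],"grip":0.06}
    - {"delta_rot":[0,0,0],"linear":[0,0,0],"grip":0.085}
    - {"delta_rot":[0,0,0],"linear":[0,0,0],"grip":0.085}
    - {"delta_rot":[0,0,0],"linear":[0,0,0],"grip":0.085}
    - {"delta_rot":[0,0,0],"linear":[0,0,0],"grip":0.085}
    - {"delta_rot":[0,0,0],"linear":[0,0,0],"grip":0.085}
    - {"delta_rot":[0,0,0],"linear":[0,0,-0.02],"grip":0.085}
    - {"delta_rot":[0,0,0],"linear":[0,0,-0.03],"grip":0.085}

```text
t: 11.85
tool_pos: [0.5216, 0.1025, 0.1898]
tool_rot: [3.141, 0.072, -0.008]
contact_force: [1.2, -0.9, 0.3]
opening: 0.0851
grip_force: 0.0
```

>>> jog_arm:
  steps:
    - {"delta_rot":[0,0,0],"linear":[0,0,-0.03],"grip":0.085}
    - {"delta_rot":[0,0,0],"linear":[0,0,-0.03],"grip":0.085}
    - {"delta_rot":[0,0,0],"linear":[0,0,-0.03],"grip":0.085}
    - {"delta_rot":[0,0,0],"linear":[0,0,0],"grip":0.085}
    - {"delta_rot":[0,0,0],"linear":[0,0,0],"grip":0.085}
    - {"delta_rot":[0,0,0],"linear":[0,0,0],"grip":0.085}

```text
t: 12.45
tool_pos: [0.5226, 0.1026, 0.2801]
tool_rot: [3.141, 0.072, -0.004]
contact_force: [-0.4, 0.2, 0.0]
opening: 0.0849
grip_force: 0.0
```

```bash
python3 - <<'E'
from h import *
s,ds,Ks,Ms=cam('side');S=cloud(ds,Ks,Ms).reshape(-1,3)
q=S[(np.hypot(S[:,0]-.532,S[:,1]+.0685)<.04)&(S[:,2]>.06)&(S[:,2]<.12)];print(len(q),q.max(0),q[q[:,2]>.08].mean(0))
k=S[(S[:,2]>.13)&(S[:,2]<.181)&(abs(S[:,0]-.523)<.05)&(abs(S[:,1]-.1)<.06)];print(k.min(0),k.max(0))
o=ctrl.get_obs();print(o['t'],o['tool_pos'],o['contact_force'])
if len(q)>100 and q[:,2].max()>.08: print(ctrl.finish_job())
E
```

```text
201 [ 0.54418539 -0.05143655  0.08732122] [ 0.52705743 -0.06897356  0.08394695]
[0.50482485 0.07743361 0.13002273] [0.53612774 0.13147972 0.18098546]
12.5 [0.52249124 0.10258017 0.27973   ] [-0.36014507  0.72607806  0.39090045]
the job is handed in; nothing more can be done
None
```

The job is handed in at 12.5 s: the tall connector stands upright in the dish, and the trigger was squeezed to its stop (judged from the fingers stalling at about 35 mm under 30 N), held about 1.5 s and released, with the arm clear of everything.

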